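Set the loaf for slicing

TASK

Get the loaf ready for slicing without picking it up: with the fingertips, push it along the blue board until its long side lies flush against the wooden fence along the board's far edge and its end is up against the short wooden stop at the board's left end, as seen from the robot. Keep it lying on its base, and leave the jar, the pepper mill and the terracotta dish where they stand. Finish with the hand clear of everything.

Things in the scene. Friction and masses are not known exactly. Their poses are not given: they have to be found in the camera images.
- board: Blue slicing board, fixed to the table, 300 mm (x) by 380 mm (y), 15 mm thick; origin at the centre of its underside. Its x points away from the robot (within 0.3 rad) to the wooden fence along the whole far edge; y points left along the fence to the wooden end stop; z up. The stop stands on the left edge, square to the fence, and reaches from it 110 mm towards the robot.
- corner (a point): The inner corner where the inner faces of fence and stop meet, at the level of the board's top (15 mm above the table); 130 mm in x and 170 mm in y from the board's origin; axes as the board's. Fence and stop are 18 mm thick and rise 35 mm above the board's top.
- loaf_center (a point): Centre (half-way up) of the loose brown tin loaf on the board: 90 mm wide (x), 180 mm long (y), 70 mm high (z up), stiff, flat upright sides up to 45 mm, rounded top. About 0.5 kg; slides at about 3 to 7 N. Its x starts within 0.35 rad of the board's x. Home, its centre is 45 mm in -x and 90 mm in -y from the corner, its axes along the board's.
- jar_center (a point): Centre (half-way up) of a loose amber glass jar, 56 mm across, 85 mm high, standing on the near left part of the board; leave it alone.
- mill_center (a point): Centre (half-way up) of a loose wooden pepper mill, 54 mm across, 150 mm high, standing on the table beside the board, to the left or right of it; leave it alone.
- dish: Loose terracotta dish, 110 mm across, 40 mm high, on the table on the other side of the board; origin at the centre of its underside; leave it alone.
Not all that is in view belongs to the job. Of the things like the part that bears loaf_center, leave any that is green or purple; of the rest the larger one is meant.

How it is judged:
By the outcome, as a careful person would: the job done as asked, in the order asked, and still so for the second after the job is handed in, with the robot touching nothing.
It also fails if it takes over 58 s, if anything falls off the work surface, if the arm or the gripper's body presses on something with over 40 N, if the wrist force passes 120 N, or if a joint passes its speed limit or range.

ROBOT

A 6-joint arm with a two-finger parallel gripper is mounted at the origin on the work surface. World frame = base frame: x ahead of the robot, y to its left, z up, the work surface at z = 0. Lengths are in mm, angles in rad, forces in N, time in s.
With the tool pointing down it reaches from about 150 to 775 mm from the base axis. Payload 6.1 kg.
Tool frame: the origin (TCP) lies midway between the tips of the shut fingers; the grasp point (between the pads) lies tcp_to_grasp behind it (tcp_to_grasp is the distance from the TCP to the grasp point, in mm); z points along the fingers, y is the direction in which the jaws open and shut (so a half turn about z gives the same grasp; the last joint's range is limited). The gripper opens to 85 mm and grips with 20 to 120 N. Pads are 22 mm wide; open, the fingers measure 114 mm over their backs; the gripper's body (76 mm by 85 mm) begins 54 mm behind the grasp point. The pads swing forward as they close: fully open they stand 13 mm farther back than shut.
Start: joints at [-1.194, 0.126, -0.04, 1.405, 0, 1.571], TCP at [193.164, -488.155, 231.295] pointing down, gripper open.
Joint ranges: [-2.72, 2.72], [-0.95, 1.95], [-1.27, 1.35], [-1.78, 2.02], [-1.46, 1.47], [-3.14, 3.14]. Speed limits (rad/s): [2.39, 2.39, 3.01, 3.14, 3.14, 3.14].

INTERFACE

Orientations are given as a unit quaternion [x, y, z, w].
In Python, from cell import * gives the robot as it stands. The module is installed in compiled form; this text tells all that it offers.
- The arm moves only by the tool servo_tool, never from a script. Its argument "commands" is a list that holds one entry, the list of rows, each a list of 7 numbers: the shift along the tool's x, y, z in m, then the turn, a rotation vector about the tool's x, y, z in rad, then the closure, from 0 (fully open) to 1 (shut). A call has 1 to 10 rows; each row is the pose to reach, as a shift and turn from the pose commanded when the call began, along the tool's axes at that moment; what a row does not reach only later rows make up. A row lasts 1/12 s, in which the tool goes at most 41.7 mm and 7.16 degrees, less where a joint would pass 70% of its speed; a pose out of reach is approached as far as the arm can. A call with a gripper value outside its range is refused whole. The fingers move at their own pace and stop on an object; the grip force is fixed at half the most. Time passes only in rows, so rows that repeat a pose let the fingers close. It gives the time, the measured TCP pose, the force and the opening at its end, in the units of the state.
- get_obs(): the state, without advancing time (a new reading comes with each control period).
- camera(name): name is "scene" or "top" or "wrist"; returns a dict with "pixels" (400x640x3 uint8, red, green, blue), "range_z" (400x640 float32, mm along the optical axis (not along the pixel's ray), 0 where there is no reading), "fx", "fy", "cx", "cy" (pixels), "R" (3x3) and "t" (3): a world point X has camera coordinates R X + t. Camera axes: x right, y down, z forward; pixel columns grow to the right and rows downward; lengths in mm; the calibration is good to about 2 mm. A picture is of the moment at which its call begins.
- finish_job(): hands the job in, once; it reports no verdict.
The state is a dict: "t": time; "joint_pos": joint angles; "joint_vel": joint speeds; "joint_efforts": joint torques, N m; "eef_pos": TCP position; "ee_rot": TCP orientation; "force": force on the tool from outside, world axes, zero at the start; "ft_torque": the same for the moment, N m; "gripper_width": finger opening in mm.
Only numpy, scipy, OpenCV 4.12 (cv2) and the standard library are available. Lean on these libraries where they do the work, as an engineer would, in place of code of your own. Each camera call takes 0.05 s, during which the arm holds its last target.

## Working session

There is one attempt and no reset: what is moved stays moved. The work goes in short steps, Python scripts to look and compute and a tool call to move; the robot and the scene stay as the last step left them, time stands still between calls to the robot, and variables do not carry over. Pictures are saved under pics/ and viewed, and the job is handed in when it is done.

Besides the shell and the picture viewer there is one more tool, called as name([rows], argument=value, ...), one row to a line, values as JSON. servo_tool: Moves the arm, as the interface text tells. Its arguments: {"type":"object","properties":{"commands":{"type":"array"}},"required":["commands"]}

```bash
mkdir -p pics; python3 - <<'E'
from cell import *
import cv2,numpy as np,pickle
o=get_obs();print(o)
d={}
for n in ["scene","top"]:
    c=camera(n);d[n]=c
    cv2.imwrite(f"pics/{n}0.png",c["pixels"][:,:,::-1])
    print(n,c["fx"],c["fy"],c["cx"],c["cy"],np.array(c["R"]).round(3).tolist(),np.array(c["t"]).round(1).tolist())
pickle.dump(d,open("v0.pkl","wb"))
E
```

```text
{'t': 0.0, 'joint_pos': array([-1.19401194e+00,  1.26380521e-01, -4.06167296e-02,  1.40539940e+00,
        5.76511024e-06,  1.57080586e+00]), 'joint_vel': array([ 3.11377764e-04, -1.39407137e-03, -1.25182062e-03, -3.82974939e-04,
       -1.02340266e-03,  1.22811699e-05]), 'joint_efforts': array([ 1.70057094e-03, -4.35919404e+01,  3.52921879e+01,  1.72439899e-02,
        1.89247330e-04,  4.39601720e-06]), 'eef_pos': array([ 193.01458557, -487.78916459,  230.52420549]), 'ee_rot': array([ 9.82307193e-01,  1.87275036e-01, -1.47025880e-04, -7.86541056e-04]), 'force': array([-0.05492294, -0.36650287, -0.45226143]), 'ft_torque': array([ 0.0138708 ,  0.04417883, -0.00313229]), 'gripper_width': 85.24512469438292}
scene 375.38014980112877 375.38014980112877 322.5006407609059 198.23870979433366 [[-0.537, 0.844, -0.007], [0.603, 0.378, -0.703], [-0.59, -0.382, -0.712]] [310.3, -278.9, 1343.4]
top 435.7003147187511 435.7003147187511 324.081238649483 202.26221023019505 [[-0.029, -1.0, 0.011], [-0.981, 0.026, -0.194], [0.193, -0.016, -0.981]] [9.2, 555.1, 1287.5]
```

View pics/scene0.png

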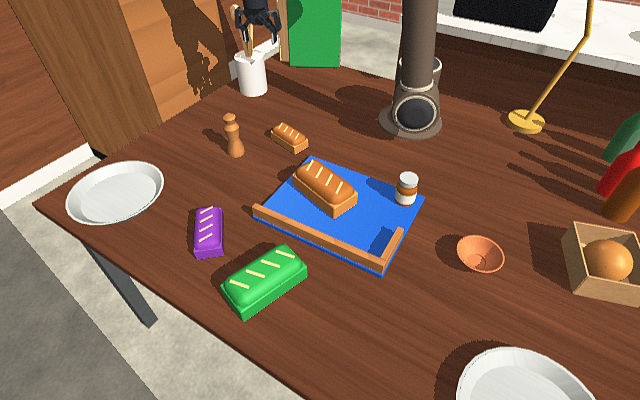

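View pics/top0.png

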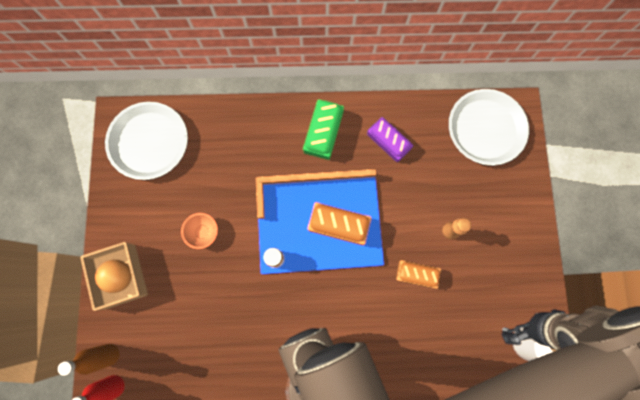

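The top view shows four loaf-like things: green (323,128), purple (390,140), small brown (419,273) and large brown on the board (340,223). The large brown one fits: it isn't green or purple, it's the larger of the two browns, and it's on the board. The jar is at (273,258), the dish at (199,231), the mill at (457,229), the fence at about row 176 and the stop at about column 261.

```bash
cat > h.py <<'E'
import numpy as np,cv2
def cloud(c):
    z=c["range_z"].astype(float);v,u=np.mgrid[:z.shape[0],:z.shape[1]]
    P=np.stack([(u-c["cx"])/c["fx"]*z,(v-c["cy"])/c["fy"]*z,z],-1)
    W=(P-np.array(c["t"]))@np.array(c["R"]); W[z==0]=np.nan
    return W
def ray(c,u,v,h):
    R=np.array(c["R"]);t=np.array(c["t"]);C=-R.T@t
    d=np.stack([(np.asarray(u,float)-c["cx"])/c["fx"],(np.asarray(v,float)-c["cy"])/c["fy"],np.ones(np.shape(u))],-1)@R
    return C+d*((h-C[2])/d[...,2])[...,None]
def proj(c,X):
    P=np.atleast_2d(X)@np.array(c["R"]).T+np.array(c["t"])
    return np.stack([c["fx"]*P[:,0]/P[:,2]+c["cx"],c["fy"]*P[:,1]/P[:,2]+c["cy"]],-1)
E
python3 - <<'E'
from h import *
import pickle
d=pickle.load(open("v0.pkl","rb"))
a=d["top"]["pixels"][150:300,170:490,::-1];cv2.imwrite("pics/crop_top.png",cv2.resize(a,None,fx=2.5,fy=2.5,interpolation=cv2.INTER_CUBIC))
for n in d:
    c=d[n];W=cloud(c);hsv=cv2.cvtColor(c["pixels"],cv2.COLOR_RGB2HSV)
    H,S,V=[hsv[...,i].astype(int) for i in range(3)]
    blue=((H>100)&(H<125)&(S>150)).astype(np.uint8)
    k,l,st,ce=cv2.connectedComponentsWithStats(blue)
    print(n,[(st[i].tolist()) for i in range(1,k) if st[i,4]>100])
    i=1+np.argmax(st[1:,4]);m=l==i
    print("blue z med",np.nanmedian(W[m],0),np.nanpercentile(W[m][:,2],[5,95]))
    v,u=np.nonzero(m);B=ray(c,u,v,15.)[:,:2]
    # right(-y) edge and near edge: robust via minAreaRect
    print("rect",cv2.minAreaRect(B.astype(np.float32)))
E
```

```text
scene [[253, 156, 172, 122, 6562]]
blue z med [533.48688117  63.38969081  13.23531715] [10.23960507 15.59766507]
rect ((510.9537048339844, 13.954086303710938), (303.7417297363281, 380.25006103515625), 2.4698033332824707)
top [[259, 178, 125, 96, 8031]]
blue z med [487.85984837  31.71142009  14.38116787] [ 9.83163431 18.93014626]
rect ((492.669921875, 10.835220336914062), (278.5169677734375, 378.2164611816406), 2.4442222118377686)
```

```bash
python3 - <<'E'
from h import *
import pickle
d=pickle.load(open("v0.pkl","rb"))
c=d["top"];W=cloud(c)
for nm,(u,v) in dict(loaf=(340,223),jar=(273,257),dish=(199,231),mill=(462,226),fence=(310,177),stop=(261,200),fr=(375,173)).items():
    print(nm,W[v,u].round(1))
E
```

```text
loaf [485.5 -51.5  80.6]
jar [388.6 147.5  97.5]
dish [483.3 389.2   3.7]
mill [ 458.5 -396.1  141.9]
fence [639.   35.6  44.2]
stop [569.3 189.1  44.5]
fr [ 645.6 -168.6   48.7]
```

View pics/crop_top.png

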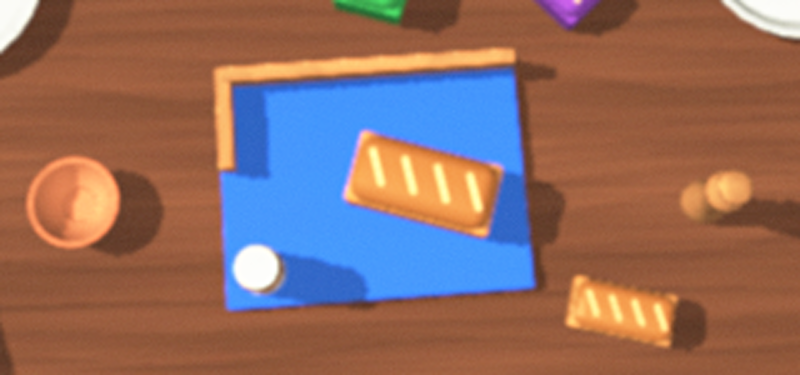

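```bash
python3 - <<'E'
from h import *
import pickle
d=pickle.load(open("v0.pkl","rb"))
for n in d: print(n,"cam pos",(-np.array(d[n]["R"]).T@np.array(d[n]["t"])).round())
c=d["top"];hsv=cv2.cvtColor(c["pixels"],cv2.COLOR_RGB2HSV)
H,S,V=[hsv[...,i].astype(int) for i in range(3)]
m=(H>100)&(H<130)&(S>100)
def fit(P):
    P=P.astype(np.float32)
    for _ in range(3):
        vx,vy,x0,y0=cv2.fitLine(P,cv2.DIST_HUBER,0,.01,.01).ravel()
        r=abs((P[:,0]-x0)*vy-(P[:,1]-y0)*vx);P=P[r<max(2.5,1.5*np.median(r))]
    return np.array([vx,vy]),np.array([x0,y0]),len(P),r.mean()
# fence: per column top blue row (boundary between rows => -0.5)
cols=range(272,374);far=np.array([(u,np.nonzero(m[:,u])[0].min()-.5) for u in cols])
near=np.array([(u,np.nonzero(m[:,u])[0].max()+.5) for u in range(285,378)])
right=np.array([(np.nonzero(m[v])[0].max()+.5,v) for v in range(185,262)])
left=np.array([(np.nonzero(m[v])[0].min()-.5,v) for v in range(222,268)])
stop=np.array([(np.nonzero(m[v])[0].min()-.5,v) for v in range(184,214)])
L={}
for nm,e,h in [("far",far,15),("near",near,15),("right",right,15),("left",left,15),("stop",stop,15)]:
    P=ray(c,e[:,0],e[:,1],h)[:,:2];v,p,k,r=fit(P);L[nm]=(v,p)
    ang=np.degrees(np.arctan2(v[1],v[0]));print(nm,ang.round(2),p.round(1),k,r.round(2))
def X(a,b):
    (v,p),(w,q)=L[a],L[b];s=np.linalg.solve(np.stack([v,-w],1),q-p);return p+s[0]*v
for a,b in [("far","stop"),("far","right"),("near","right"),("near","left")]:print(a,b,X(a,b).round(1))
# cloud objects
for n in d:
    c=d[n];W=cloud(c);hsv=cv2.cvtColor(c["pixels"],cv2.COLOR_RGB2HSV)
    for nm,lo,hi,x0,x1,y0,y1 in [("loaf",30,90,380,580,-170,90),("jar",30,110,340,450,90,210),("mill",20,170,380,540,-460,-330),("dish",15,60,400,570,300,470),("small",20,70,300,430,-360,-200),("fence",40,60,600,700,-220,240)]:
        M=(W[...,2]>lo)&(W[...,2]<hi)&(W[...,0]>x0)&(W[...,0]<x1)&(W[...,1]>y0)&(W[...,1]<y1)
        P=W[M]
        if len(P)<5: print(n,nm,"none");continue
        print(n,nm,len(P),[(round(float(a),1)if np.isscalar(a) else np.round(a,1).tolist()) for a in cv2.minAreaRect(P[:,:2].astype(np.float32))],"zpct",np.percentile(P[:,2],[5,50,98]).round(1))
E
```

```text
scene cam pos [1127.  356.  762.]
top cam pos [ 296.   15. 1370.]
far -87.55 [634.4  -1.5] 102 0.82
near -87.73 [352.9 -24.2] 93 0.89
right 2.25 [ 496.2 -180. ] 74 0.93
left 1.99 [425.7 199.2] 46 0.71
stop -0.09 [581.4 185. ] 22 0.0
far stop [626.5 184.9]
far right [ 641.8 -174.3]
near right [ 359.3 -185.4]
near left [344.2 196.4]
scene loaf 2039 [[494.4, -49.7], [180.8, 90.0], 73.5] zpct [36.6 77.4 85.4]
scene jar 585 [[396.2, 150.9], [53.1, 54.9], 48.5] zpct [ 35.9  75.8 100. ]
scene mill 511 [[472.5, -397.3], [39.0, 52.1], 49.4] zpct [ 24.3  87.1 142.9]
scene dish 905 [[483.4, 379.7], [107.4, 108.8], 89.3] zpct [16.4 29.4 39.8]
scene small 543 [[335.4, -286.9], [127.3, 60.6], 77.5] zpct [23.7 42.2 48.1]
scene fence 1195 [[633.6, 17.9], [47.0, 376.3], 3.3] zpct [41.7 48.1 51.1]
top loaf 1765 [[489.0, -51.4], [179.9, 90.3], 73.5] zpct [55.9 81.1 88.2]
top jar 303 [[388.4, 147.3], [52.2, 53.6], 61.9] zpct [ 56.9  97.9 103.9]
top mill 381 [[460.0, -403.4], [48.7, 45.9], 59.7] zpct [ 25.7 104.8 147.2]
top dish 646 [[478.9, 378.3], [107.5, 106.1], 87.5] zpct [16.  28.5 43.3]
top small 785 [[329.5, -289.8], [124.9, 62.0], 76.6] zpct [28.7 45.3 51.9]
top fence 776 [[635.2, 16.9], [41.9, 375.1], 4.4] zpct [43.8 48.9 54.7]
```

```bash
python3 - <<'E'
import cell
print([n for n in dir(cell) if not n.startswith('_')])
print(getattr(cell,'tcp_to_grasp',None))
from cell import *
import cv2
c=camera("wrist");cv2.imwrite("pics/wrist0.png",c["pixels"][:,:,::-1])
E
```

```text
['PlanningError', 'camera', 'finish_job', 'get_obs', 'tcp_to_grasp']
18.700000000000003
```

View pics/wrist0.png

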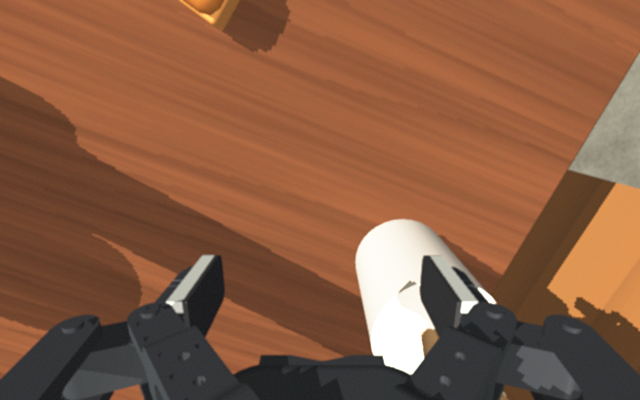

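servo_tool([
  [[0,0,-0.035,0,0,0,0.4],[0,0,-0.07,0,0,0.05,0.4],[0.02,-0.018,-0.08,0,0,0.1,0.4],[0.046,-0.042,-0.08,0,0,0.2,0.4],[0.072,-0.066,-0.08,0,0,0.3,0.4],[0.1,-0.092,-0.08,0,0,0.4,0.4],[0.128,-0.118,-0.08,0,0,0.5,0.4],[0.156,-0.143,-0.08,0,0,0.6,0.4],[0.183,-0.168,-0.08,0,0,0.665,0.4],[0.21,-0.193,-0.08,0,0,0.665,0.4]],
])

```text
t: 0.98
eef_pos: [317.6, -229.7, 311.2]
ee_rot: [0.989, -0.145, 0.0, 0.0]
force: [1.0, -0.4, 0.0]
gripper_width: 51.3
```

```bash
cat >> h.py <<'E'
from scipy.spatial.transform import Rotation as Ro
def down(yaw): # tool x at world yaw, z down
    return Ro.from_euler('z',yaw)*Ro.from_euler('x',np.pi)
def rel(o,X,yaw):
    R0=Ro.from_quat(o["ee_rot"]);s=R0.inv().apply(np.array(X)-o["eef_pos"])/1000
    r=(R0.inv()*down(yaw)).as_rotvec()
    x=R0.apply([1,0,0]);print("t",round(o["t"],2),"now",o["eef_pos"].round(1),"yaw",round(float(np.arctan2(x[1],x[0])),3),"F",o["force"].round(1),"w",round(o["gripper_width"],1));print("rel",s.round(4),r.round(4))
E
python3 - <<'E'
from h import *
from cell import *
rel(get_obs(),[410,-39,150],-.288)
E
```

```text
t 0.98 now [ 317.6 -229.7  311.2] yaw -0.292 F [ 1.  -0.4  0. ] w 51.3
rel [ 0.0337 -0.2092  0.1612] [-0.     -0.0001 -0.0036]
```

servo_tool([
  [[0.006,-0.035,0.03,0,0,0,0.4],[0.012,-0.07,0.05,0,0,0,0.4],[0.018,-0.105,0.07,0,0,0,0.4],[0.024,-0.14,0.09,0,0,0,0.4],[0.03,-0.175,0.11,0,0,0,0.4],[0.034,-0.209,0.13,0,0,0,0.4],[0.034,-0.209,0.165,0,0,0,0.4],[0.034,-0.209,0.2,0,0,0,0.4],[0.034,-0.209,0.235,0,0,0,0.4],[0.034,-0.209,0.255,0,0,0,0.4]],
])

```text
t: 1.82
eef_pos: [394.7, -94.9, 76.2]
ee_rot: [0.992, -0.126, 0.001, -0.012]
force: [0.1, -0.6, 0.5]
gripper_width: 50.8
```

```bash
python3 - <<'E'
from h import *
from cell import *
rel(get_obs(),[410,-39,20],-.288)
c=camera("top");cv2.imwrite("pics/top1.png",c["pixels"][:,:,::-1])
c=camera("scene");a=c["pixels"][130:300,210:450,::-1];cv2.imwrite("pics/scene1.png",cv2.resize(a,None,fx=3,fy=3))
E
```

```text
t 1.82 now [394.7 -94.9  76.2] yaw -0.253 F [ 0.1 -0.6  0.5] w 50.8
rel [ 0.0009 -0.0566  0.0575] [-0.0239  0.0013  0.0355]
```

View pics/scene1.png

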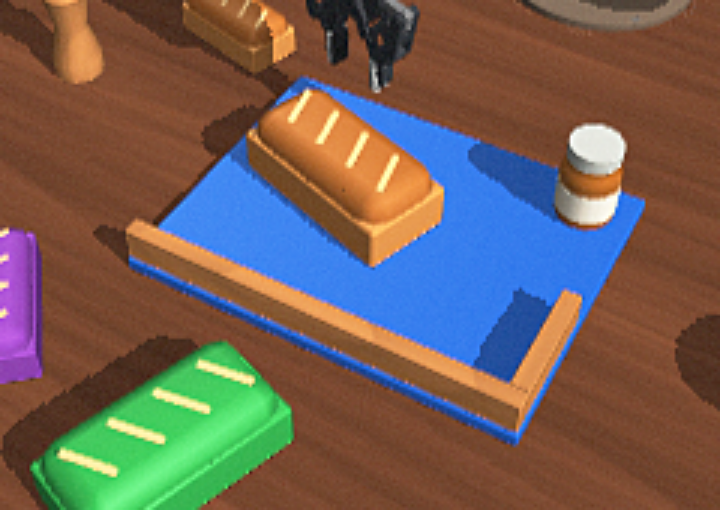

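View pics/top1.png

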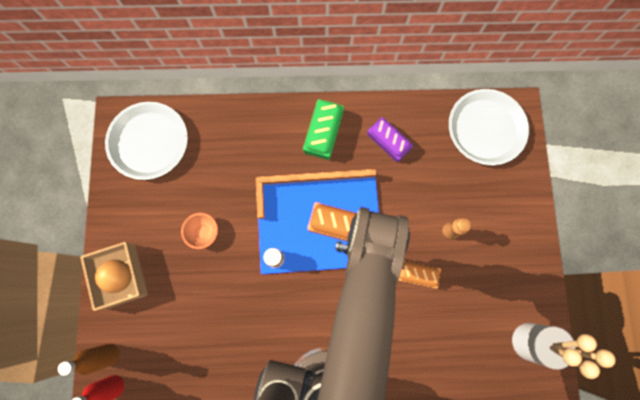

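The hand is at the near side of the board, clear of the loaf, but the speed limits made it lag. I'll check with a zero-shift call.

servo_tool([
  [[0,0,0,0,0,0,0.4],[0,0,0,0,0,0,0.4]],
])

```text
t: 2.08
eef_pos: [396.1, -95.4, 79.4]
ee_rot: [0.992, -0.126, 0.002, -0.012]
force: [-0.1, 0.8, 0.5]
gripper_width: 51.2
```

```bash
python3 - <<'E'
from h import *
from cell import *
rel(get_obs(),[410,-39,20],-.288)
E
```

```text
t 2.08 now [396.1 -95.4  79.4] yaw -0.253 F [-0.1  0.8  0.5] w 51.2
rel [-0.0007 -0.0566  0.0608] [-0.0241 -0.0009  0.0352]
```

servo_tool([
  [[0,-0.02,0.01,-0.012,0,0.018,0.4],[0,-0.04,0.03,-0.024,0,0.035,0.4],[0,-0.0566,0.05,-0.024,0,0.035,0.4],[-0.001,-0.0566,0.061,-0.024,0,0.035,0.4],[-0.001,-0.0566,0.061,-0.024,0,0.035,0.4]],
])

```text
t: 2.5
eef_pos: [396.1, -88.2, 18.2]
ee_rot: [0.993, -0.12, 0.001, -0.016]
force: [-0.1, 0.2, 1.0]
gripper_width: 50.9
```

```bash
python3 - <<'E'
from h import *
from cell import *
rel(get_obs(),[410,-39,20],-.288)
E
```

```text
t 2.5 now [396.1 -88.2  18.2] yaw -0.241 F [-0.1  0.2  1. ] w 50.9
rel [ 0.0018 -0.0511 -0.0001] [-0.0318  0.003   0.0467]
```

```bash
python3 - <<'E'
from cell import *
o=get_obs();print(o["joint_pos"].round(3),o["joint_vel"].round(3),o["joint_efforts"].round(2))
E
```

```text
[-2.420e-01  2.000e-03 -6.570e-01  9.150e-01  3.200e-02  3.141e+00] [ 0.021  0.025 -0.032 -0.059  0.014  0.001] [ -0.14 -31.5   31.8   -0.48   0.09  -0.  ]
```

servo_tool([
  [[0,0,-0.035,0,0,0,0.4],[0,0,-0.07,0,0,-0.1,0.4],[0,0,-0.1,0,0,-0.22,0.4],[0,0,-0.1,0,0,-0.34,0.4],[0,0,-0.1,0,0,-0.46,0.4],[0,0,-0.1,0,0,-0.58,0.4],[0,0,-0.1,0,0,-0.7,0.4],[0,0,-0.1,0,0,-0.82,0.4],[0,0,-0.1,0,0,-0.94,0.4],[0,0,-0.1,0,0,-1.06,0.4]],
])

```text
t: 3.33
eef_pos: [396.6, -91.6, 120.4]
ee_rot: [0.916, 0.401, 0.01, -0.012]
force: [-0.7, -0.2, 0.9]
gripper_width: 51.5
```

servo_tool([
  [[0,0,0,0,0,-0.12,0.4],[0,0,0,0,0,-0.24,0.4],[0,0,0,0,0,-0.36,0.4],[0,0,0,0,0,-0.48,0.4],[0,0,0,0,0,-0.6,0.4],[0,0,0,0,0,-0.72,0.4],[0,0,0,0,0,-0.84,0.4],[0,0,0,0,0,-0.96,0.4],[0,0,0,0,0,-1.08,0.4],[0,0,0,0,0,-1.2,0.4]],
])

```text
t: 4.17
eef_pos: [396.6, -91.6, 120.3]
ee_rot: [0.53, 0.848, 0.015, -0.005]
force: [1.3, 0.5, -0.1]
gripper_width: 51.2
```

```bash
python3 - <<'E'
from h import *
from cell import *
rel(get_obs(),[410,-39,60],-.288+np.pi)
c=camera("scene");a=c["pixels"][130:300,210:450,::-1];cv2.imwrite("pics/scene2.png",cv2.resize(a,None,fx=3,fy=3))
E
```

```text
t 4.17 now [396.6 -91.6 120.3] yaw 2.025 F [ 1.3  0.5 -0.1] w 51.2
rel [0.0399 0.0338 0.062 ] [ 0.0296 -0.014  -0.8289]
```

View pics/scene2.png

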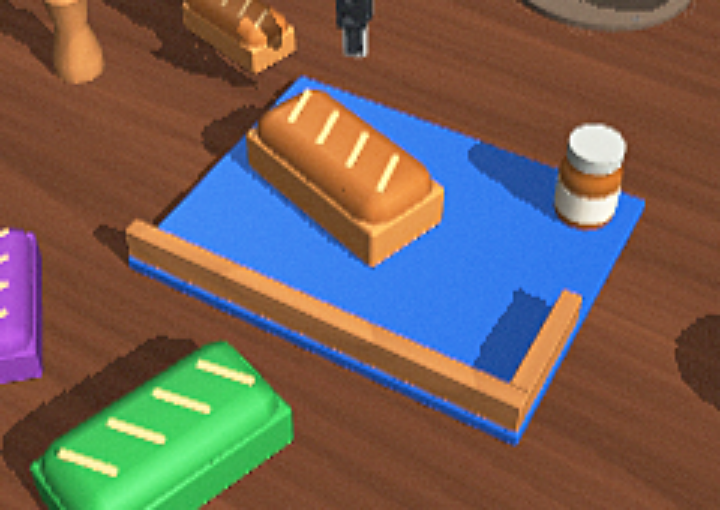

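The loaf is untouched. I'll finish the turn, then move over to the standoff.

servo_tool([
  [[0.005,0.004,0,0.004,-0.002,-0.12,0.4],[0.01,0.008,0,0.008,-0.004,-0.24,0.4],[0.016,0.013,0,0.012,-0.006,-0.36,0.4],[0.022,0.018,0,0.016,-0.008,-0.48,0.4],[0.028,0.024,0,0.02,-0.01,-0.6,0.4],[0.034,0.029,0.01,0.025,-0.012,-0.72,0.4],[0.04,0.034,0.03,0.03,-0.014,-0.829,0.4],[0.04,0.034,0.05,0.03,-0.014,-0.829,0.4],[0.04,0.034,0.06,0.03,-0.014,-0.829,0.4],[0.04,0.034,0.06,0.03,-0.014,-0.829,0.4]],
])

```text
t: 5.05
eef_pos: [408.4, -38.6, 59.5]
ee_rot: [0.147, 0.989, -0.0, -0.003]
force: [-0.8, -0.5, 0.1]
gripper_width: 51.8
```

```bash
python3 - <<'E'
from h import *
from cell import *
rel(get_obs(),[410,-39,20],-.288+np.pi)
E
```

```text
t 5.05 now [408.4 -38.6  59.5] yaw 2.846 F [-0.8 -0.5  0.1] w 51.8
rel [-0.0019  0.0002  0.0394] [-0.0011 -0.0052 -0.0077]
```

servo_tool([
  [[0,0,0.02,0,-0.005,-0.008,0.4],[-0.002,0,0.039,0,-0.005,-0.008,0.4],[-0.007,0,0.039,0,-0.005,-0.008,0.4],[-0.012,0,0.039,0,-0.005,-0.008,0.4],[-0.017,0,0.039,0,-0.005,-0.008,0.4],[-0.017,0,0.039,0,-0.005,-0.008,0.4]],
])

```text
t: 5.55
eef_pos: [428.2, -44.4, 23.5]
ee_rot: [0.143, 0.99, -0.0, 0.003]
force: [0.8, -0.0, 0.3]
gripper_width: 51.5
```

```bash
python3 - <<'E'
from h import *
from cell import *
rel(get_obs(),[430,-45,20],-.288+np.pi)
E
```

```text
t 5.55 now [428.2 -44.4  23.5] yaw 2.855 F [ 0.8 -0.   0.3] w 51.5
rel [-0.0019 -0.0001  0.0035] [-0.      0.0058  0.0011]
```

servo_tool([
  [[-0.003,0,0.002,0,0,0,0.4],[-0.006,0,0.002,0,0,0,0.4],[-0.009,0,0.002,0,0,0,0.4],[-0.012,0,0.002,0,0,0,0.4],[-0.015,0,0.002,0,0,0,0.4],[-0.018,0,0.002,0,0,0,0.4],[-0.018,0,0.002,0,0,0,0.4]],
])

```text
t: 6.13
eef_pos: [442.6, -48.8, 20.0]
ee_rot: [0.142, 0.99, -0.0, 0.001]
force: [-4.5, 0.8, 5.2]
gripper_width: 51.2
```

```bash
python3 - <<'E'
from h import *
from cell import *
rel(get_obs(),[500,-60,20],-.1+np.pi)
c=camera("scene");a=c["pixels"][130:300,210:450,::-1];cv2.imwrite("pics/scene3.png",cv2.resize(a,None,fx=3,fy=3))
E
```

```text
t 6.13 now [442.6 -48.8  20. ] yaw 2.856 F [-4.5  0.8  5.2] w 51.2
rel [-0.0582  0.0054  0.0001] [-0.0006  0.0013 -0.1859]
```

View pics/scene3.png

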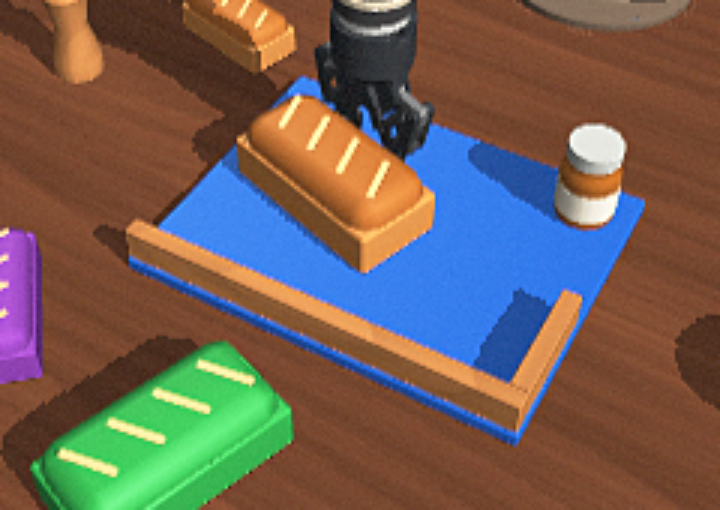

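servo_tool([
  [[0,0,-0.003,0,0,0,0.4],[0,0,-0.006,0,0,0,0.4]],
])

```text
t: 6.35
eef_pos: [443.2, -49.0, 26.0]
ee_rot: [0.142, 0.99, -0.001, 0.001]
force: [0.9, 0.6, 0.3]
gripper_width: 51.5
```

servo_tool([
  [[-0.004,0,0,0,0,-0.015,0.4],[-0.008,0,0,0,0,-0.03,0.4],[-0.012,0,0,0,0,-0.045,0.4],[-0.016,0.001,0,0,0,-0.06,0.4],[-0.02,0.001,0,0,0,-0.075,0.4]],
])

```text
t: 6.77
eef_pos: [462.3, -53.7, 25.6]
ee_rot: [0.105, 0.995, -0.001, 0.001]
force: [-3.7, 0.6, 2.8]
gripper_width: 50.9
```

```bash
python3 - <<'E'
from h import *
from cell import *
rel(get_obs(),[500,-60,26],-.1+np.pi)
c=camera("scene");a=c["pixels"][130:300,210:450,::-1];cv2.imwrite("pics/scene4.png",cv2.resize(a,None,fx=3,fy=3))
E
```

```text
t 6.77 now [462.3 -53.7  25.6] yaw 2.932 F [-3.7  0.6  2.8] w 50.9
rel [-0.0382  0.0017 -0.0003] [-0.0012  0.0013 -0.1096]
```

View pics/scene4.png

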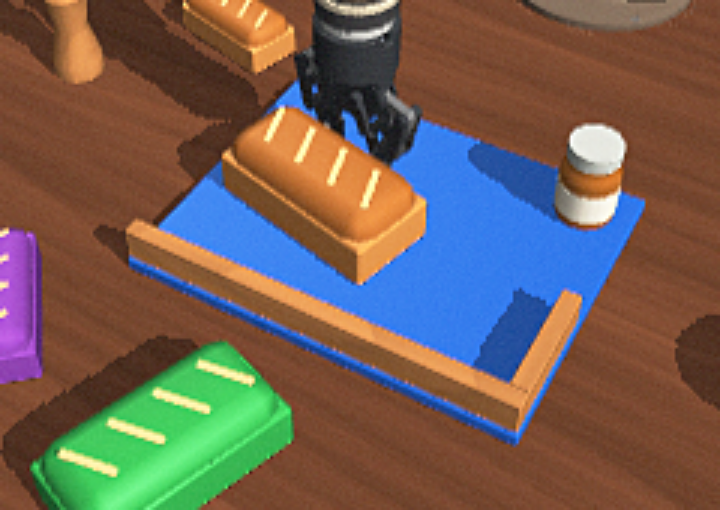

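The push is working: 3.7 N horizontally, loaf upright and rotating with the hand. I'll carry on along the arc.

servo_tool([
  [[-0.004,0,0,0,0,-0.014,0.4],[-0.008,0,0,0,0,-0.028,0.4],[-0.012,0,0,0,0,-0.042,0.4],[-0.016,0.001,0,0,0,-0.056,0.4],[-0.02,0.001,0,0,0,-0.07,0.4],[-0.024,0.001,0,0,0,-0.084,0.4],[-0.028,0.002,0,0,0,-0.098,0.4],[-0.032,0.002,0,0,0,-0.112,0.4],[-0.036,0.002,0,0,0,-0.126,0.4],[-0.04,0.003,0,0,0,-0.14,0.4]],
])

```text
t: 7.65
eef_pos: [502.5, -59.2, 25.9]
ee_rot: [0.035, 0.999, -0.001, 0.001]
force: [-2.0, -0.0, 0.1]
gripper_width: 51.4
```

```bash
python3 - <<'E'
from h import *
from cell import *
rel(get_obs(),[536,-65,26],.042+np.pi)
c=camera("scene");a=c["pixels"][130:300,210:450,::-1];cv2.imwrite("pics/scene5.png",cv2.resize(a,None,fx=3,fy=3))
W=cloud(c);M=(W[...,2]>30)&(W[...,2]<90)&(W[...,0]>470)&(W[...,0]<610)&(W[...,1]>-190)&(W[...,1]<90)
hsv=cv2.cvtColor(c["pixels"],cv2.COLOR_RGB2HSV);M&=hsv[...,1]>80
print(cv2.minAreaRect(W[M][:,:2].astype(np.float32)))
E
```

```text
t 7.65 now [502.5 -59.2  25.9] yaw 3.072 F [-2.  -0.   0.1] w 51.4
rel [-0.0338 -0.0035 -0.    ] [-0.0014  0.0022 -0.1118]
((552.22412109375, -49.92369842529297), (180.26568603515625, 112.74964904785156), 86.81205749511719)
```

View pics/scene5.png

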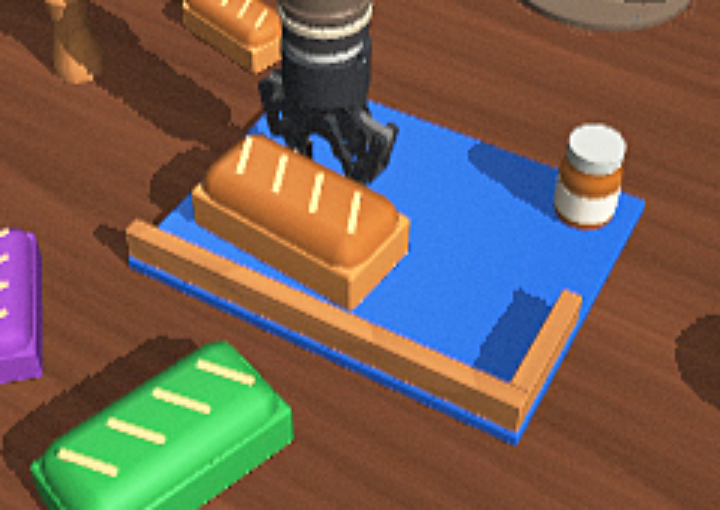

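servo_tool([
  [[-0.004,0,0,0,0,-0.016,0.4],[-0.008,-0.0005,0,0,0,-0.032,0.4],[-0.012,-0.001,0,0,0,-0.048,0.4],[-0.016,-0.001,0,0,0,-0.064,0.4],[-0.02,-0.0015,0,0,0,-0.08,0.4],[-0.024,-0.002,0,0,0,-0.096,0.4],[-0.028,-0.002,0,0,0,-0.112,0.4],[-0.028,-0.002,0,0,0,-0.112,0.4]],
])

```text
t: 8.37
eef_pos: [531.2, -63.1, 26.1]
ee_rot: [-0.021, 1.0, -0.001, 0.002]
force: [-0.9, -1.4, 0.5]
gripper_width: 51.0
```

```bash
python3 - <<'E'
from h import *
from cell import *
rel(get_obs(),[536,-65,26],.042+np.pi)
c=camera("scene");a=c["pixels"][130:300,210:450,::-1];cv2.imwrite("pics/scene6.png",cv2.resize(a,None,fx=3,fy=3))
E
```

```text
t 8.37 now [531.2 -63.1  26.1] yaw -3.099 F [-0.9 -1.4  0.5] w 51.0
rel [-0.0047 -0.0021  0.0001] [-0.0014  0.0035  0.0002]
```

View pics/scene6.png

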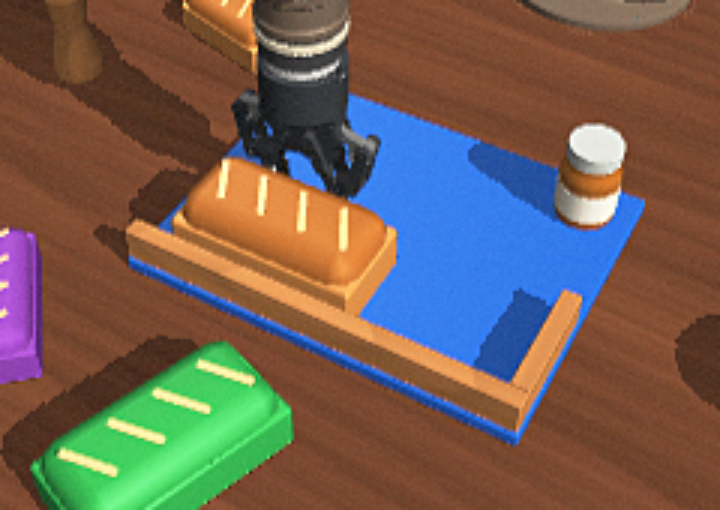

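servo_tool([
  [[0.02,0,0,0,0,0,0.4],[0.045,0,0,0,0,0,0.4],[0.06,0,-0.03,0,0,-0.05,0.4],[0.06,0.0,-0.065,0,0,-0.15,0.6],[0.06,0.0,-0.1,0,0,-0.25,0.6],[0.06,0.02,-0.13,0,0,-0.25,0.6],[0.06,0.055,-0.13,0,0,-0.25,0.6],[0.06,0.09,-0.13,0,0,-0.25,0.6],[0.06,0.125,-0.13,0,0,-0.25,0.6],[0.06,0.16,-0.13,0,0,-0.25,0.6]],
])

```text
t: 9.25
eef_pos: [463.8, 96.4, 156.5]
ee_rot: [-0.145, 0.989, -0.0, 0.003]
force: [1.3, -0.8, 0.2]
gripper_width: 34.1
```

```bash
python3 - <<'E'
from h import *
from cell import *
rel(get_obs(),[590,-200,150],1.613)
c=camera("scene");t=camera("top")
cv2.imwrite("pics/top7.png",cv2.resize(t["pixels"][140:300,220:480,::-1],None,fx=3,fy=3))
for n,c in (("scene",c),("top",t)):
    W=cloud(c);hsv=cv2.cvtColor(c["pixels"],cv2.COLOR_RGB2HSV)
    M=(W[...,2]>(55))&(W[...,2]<95)&(W[...,0]>500)&(W[...,0]<645)&(W[...,1]>-200)&(W[...,1]<90)&(hsv[...,1]>80)
    print(n,M.sum(),cv2.minAreaRect(W[M][:,:2].astype(np.float32)))
E
```

```text
t 9.25 now [463.8  96.4 156.5] yaw -2.851 F [ 1.3 -0.8  0.2] w 34.1
rel [-0.036  -0.3201  0.0073] [0.0033 0.0051 1.819 ]
scene 1847 ((591.1280517578125, -47.923500061035156), (87.86687469482422, 178.9838409423828), 3.145429849624634)
top 1557 ((590.7935791015625, -43.874061584472656), (101.73005676269531, 192.33180236816406), 2.1680588722229004)
```

View pics/top7.png

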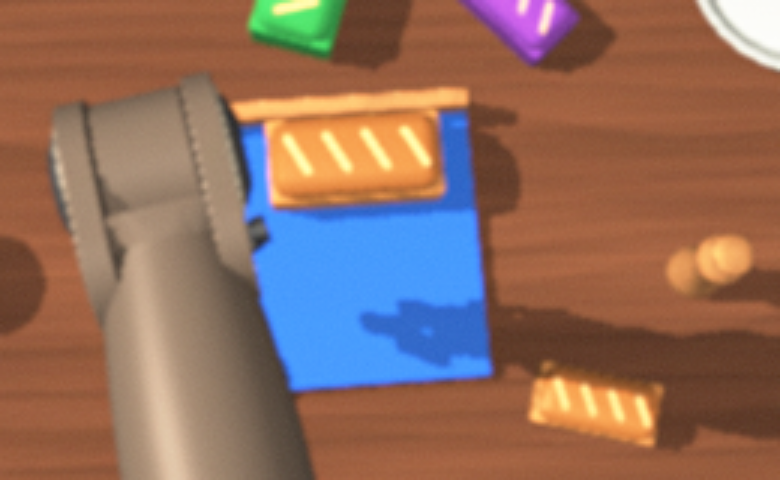

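```bash
python3 - <<'E'
from h import *
from cell import *
rel(get_obs(),[590,-185,150],-1.529)
E
```

```text
t 9.35 now [463.6  98.8 156.2] yaw -2.845 F [0.  0.  0.3] w 33.9
rel [-0.0378 -0.3084  0.0065] [-0.0033  0.0036 -1.3158]
```

servo_tool([
  [[-0.004,-0.03,0,0,0,-0.11,0.6],[-0.008,-0.06,0,0,0,-0.22,0.6],[-0.012,-0.09,0,0,0,-0.33,0.6],[-0.016,-0.12,0,0,0,-0.44,0.6],[-0.02,-0.15,0,0,0,-0.55,0.6],[-0.024,-0.18,0,0,0,-0.66,0.6],[-0.028,-0.215,0,0,0,-0.78,0.6],[-0.032,-0.25,0,0,0,-0.9,0.6],[-0.036,-0.28,0,0,0,-1.02,0.6],[-0.038,-0.308,0,0,0,-1.14,0.6]],
])

```text
t: 10.18
eef_pos: [588.9, -192.3, 156.3]
ee_rot: [-0.658, 0.753, -0.002, 0.001]
force: [-0.2, -0.3, -0.0]
gripper_width: 34.2
```

```bash
python3 - <<'E'
from h import *
from cell import *
rel(get_obs(),[590,-185,40],-1.529)
E
```

```text
t 10.18 now [ 588.9 -192.3  156.3] yaw -1.706 F [-0.2 -0.3 -0. ] w 34.2
rel [-0.0075  0.0003  0.1163] [-0.0038 -0.0015 -0.1769]
```

servo_tool([
  [[0,0,0,-0.004,0,-0.1,0.6],[0,0,0.03,-0.004,0,-0.177,0.6],[0,0,0.06,-0.004,0,-0.177,0.6],[0,0,0.08,-0.004,0,-0.177,0.6],[0,0,0.08,-0.004,0,-0.177,0.6]],
])

```text
t: 10.6
eef_pos: [585.5, -189.7, 71.5]
ee_rot: [0.72, -0.694, -0.003, 0.002]
force: [-1.0, 1.1, -0.9]
gripper_width: 34.6
```

```bash
python3 - <<'E'
from h import *
from cell import *
rel(get_obs(),[590,-185,26],-1.529)
c=camera("scene");a=c["pixels"][110:280,210:450,::-1];cv2.imwrite("pics/scene8.png",cv2.resize(a,None,fx=3,fy=3))
E
```

```text
t 10.6 now [ 585.5 -189.7   71.5] yaw -1.534 F [-1.   1.1 -0.9] w 34.6
rel [-0.0044 -0.005   0.0455] [ 0.008   0.0014 -0.0054]
```

View pics/scene8.png

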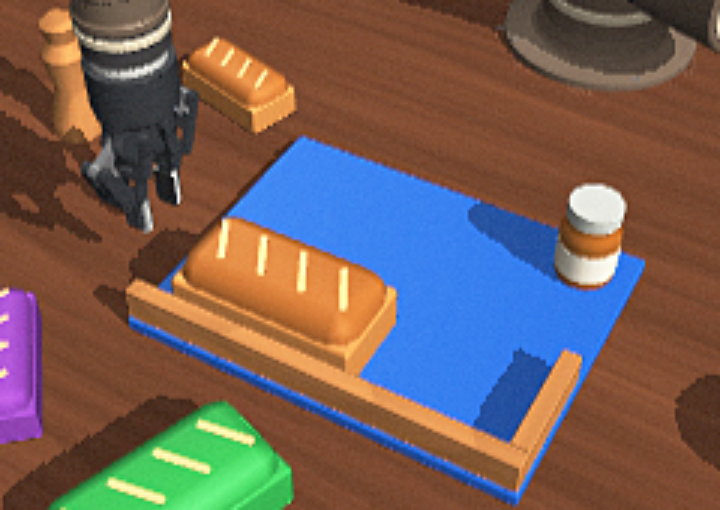

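servo_tool([
  [[0,-0.002,0.02,0,0,0,0.6],[0,-0.004,0.04,0.004,0,-0.005,0.6],[-0.003,-0.005,0.045,0.004,0,-0.005,0.6],[-0.01,-0.005,0.045,0.004,0,-0.005,0.6],[-0.016,-0.005,0.045,0.004,0,-0.005,0.6],[-0.022,-0.005,0.045,0.004,0,-0.005,0.6],[-0.028,-0.005,0.045,0.004,0,-0.005,0.6],[-0.028,-0.005,0.045,0.004,0,-0.005,0.6]],
])

```text
t: 11.32
eef_pos: [592.6, -160.3, 32.6]
ee_rot: [0.722, -0.691, 0.002, -0.001]
force: [0.8, 0.8, 0.4]
gripper_width: 34.5
```

```bash
python3 - <<'E'
from h import *
from cell import *
rel(get_obs(),[588,-140,26],-1.529)
E
```

```text
t 11.32 now [ 592.6 -160.3   32.6] yaw -1.527 F [0.8 0.8 0.4] w 34.5
rel [-0.0205  0.0037  0.0066] [-0.004  -0.0012  0.0019]
```

servo_tool([
  [[-0.005,0,0.002,0,0,0,0.6],[-0.01,0,0.004,0,0,0,0.6],[-0.015,0,0.005,0,0,0,0.6],[-0.02,0,0.005,0,0,0,0.6],[-0.025,0,0.005,0,0,0,0.6],[-0.03,0,0.005,0,0,0,0.6],[-0.035,0,0.005,0,0,0,0.6],[-0.04,0,0.005,0,0,0,0.6]],
])

```text
t: 11.98
eef_pos: [590.5, -121.5, 26.5]
ee_rot: [0.722, -0.692, 0.002, -0.0]
force: [0.0, -4.7, 3.9]
gripper_width: 34.4
```

```bash
python3 - <<'E'
from h import *
from cell import *
rel(get_obs(),[588,-10,26],-1.529)
c=camera("scene");a=c["pixels"][110:280,210:450,::-1];cv2.imwrite("pics/scene9.png",cv2.resize(a,None,fx=3,fy=3))
E
```

```text
t 11.98 now [ 590.5 -121.5   26.5] yaw -1.529 F [ 0.  -4.7  3.9] w 34.4
rel [-0.1115 -0.0022  0.0003] [-0.0027 -0.0018  0.0002]
```

View pics/scene9.png

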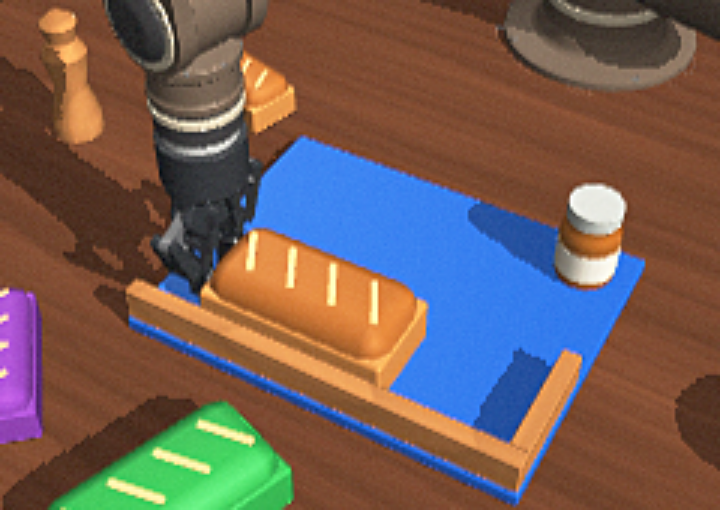

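servo_tool([
  [[-0.005,0,0,0,0,0,0.6],[-0.01,0,0,0,0,0,0.6],[-0.015,0,0,0,0,0,0.6],[-0.02,0,0,0,0,0,0.6],[-0.025,0,0,0,0,0,0.6],[-0.03,0,0,0,0,0,0.6],[-0.035,0,0,0,0,0,0.6],[-0.04,0,0,0,0,0,0.6],[-0.045,0,0,0,0,0,0.6],[-0.05,0,0,0,0,0,0.6]],
])

```text
t: 12.87
eef_pos: [588.3, -71.6, 26.4]
ee_rot: [0.722, -0.692, 0.002, -0.0]
force: [-0.2, -5.0, 4.2]
gripper_width: 34.5
```

```bash
python3 - <<'E'
from h import *
from cell import *
rel(get_obs(),[588,-10,26],-1.529)
c=camera("scene");a=c["pixels"][110:280,210:450,::-1];cv2.imwrite("pics/scene10.png",cv2.resize(a,None,fx=3,fy=3))
E
```

```text
t 12.87 now [588.3 -71.6  26.4] yaw -1.529 F [-0.2 -5.   4.2] w 34.5
rel [-0.0616 -0.0023  0.0003] [-0.0025 -0.0018  0.0003]
```

View pics/scene10.png

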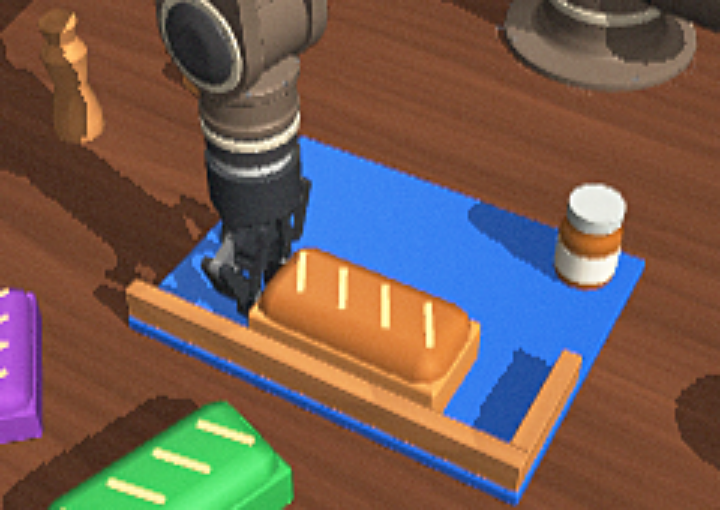

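servo_tool([
  [[-0.005,0,0,0,0,0,0.6],[-0.01,0,0,0,0,0,0.6],[-0.015,0,0,0,0,0,0.6],[-0.02,0,0,0,0,0,0.6],[-0.025,0,0,0,0,0,0.6],[-0.03,0,0,0,0,0,0.6],[-0.035,0,0,0,0,0,0.6],[-0.04,0,0,0,0,0,0.6],[-0.045,0,0,0,0,0,0.6],[-0.05,0,0,0,0,0,0.6]],
])

```text
t: 13.75
eef_pos: [586.1, -21.9, 26.3]
ee_rot: [0.722, -0.692, 0.001, -0.0]
force: [-0.4, -5.5, 4.1]
gripper_width: 34.3
```

```bash
python3 - <<'E'
from h import *
from cell import *
rel(get_obs(),[586,-8,26],-1.529)
c=camera("scene");a=c["pixels"][110:280,210:450,::-1];cv2.imwrite("pics/scene11.png",cv2.resize(a,None,fx=3,fy=3))
E
```

```text
t 13.75 now [586.1 -21.9  26.3] yaw -1.529 F [-0.4 -5.5  4.1] w 34.3
rel [-0.0139 -0.0005  0.0003] [-0.0022 -0.0019  0.0002]
```

View pics/scene11.png

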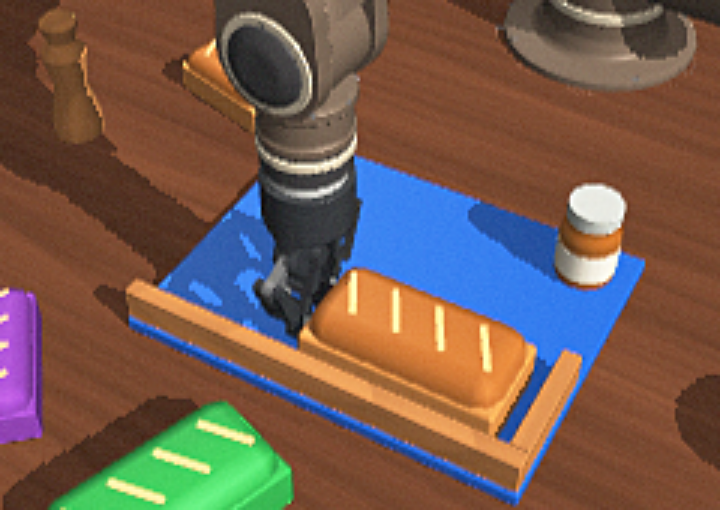

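servo_tool([
  [[-0.003,0,0,0,0,0,0.6],[-0.006,0,0,0,0,0,0.6],[-0.009,0,0,0,0,0,0.6],[-0.011,0,0,0,0,0,0.6]],
])

```text
t: 14.13
eef_pos: [585.6, -11.0, 26.2]
ee_rot: [0.722, -0.692, 0.001, -0.0]
force: [0.2, -5.4, 4.8]
gripper_width: 33.9
```

servo_tool([
  [[-0.001,0,0,0,0,0,0.6],[-0.002,0,0,0,0,0,0.6],[-0.003,0,0,0,0,0,0.6]],
])

```text
t: 14.38
eef_pos: [585.4, -8.1, 26.2]
ee_rot: [0.722, -0.692, 0.001, -0.0]
force: [-0.3, -5.4, 4.6]
gripper_width: 33.9
```

```bash
python3 - <<'E'
from h import *
from cell import *
rel(get_obs(),[586,-8,26],-1.529)
c=camera("scene");a=c["pixels"][150:280,290:450,::-1];cv2.imwrite("pics/scene12.png",cv2.resize(a,None,fx=4,fy=4))
E
```

```text
t 14.38 now [585.4  -8.1  26.2] yaw -1.529 F [-0.3 -5.4  4.6] w 33.9
rel [-0.0001 -0.0006  0.0002] [-0.0021 -0.0017  0.0002]
```

View pics/scene12.png

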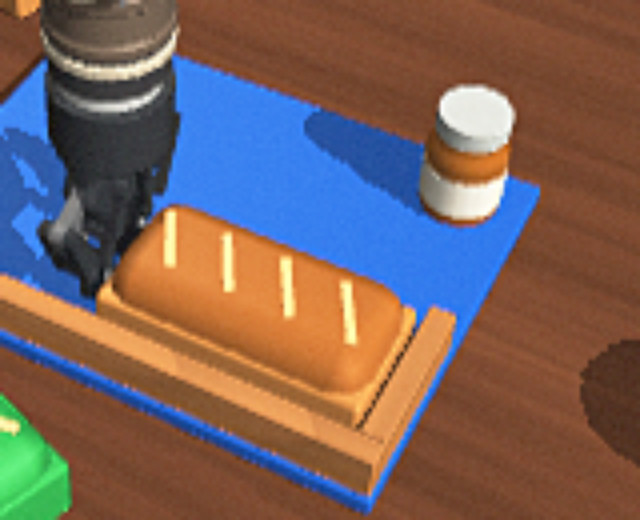

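servo_tool([
  [[-0.001,0,0,0,0,0,0.6],[-0.002,0,0,0,0,0,0.6],[-0.003,0,0,0,0,0,0.6]],
])

```text
t: 14.68
eef_pos: [585.3, -6.0, 26.2]
ee_rot: [0.722, -0.692, 0.002, 0.001]
force: [0.9, -11.7, 4.0]
gripper_width: 34.4
```

servo_tool([
  [[-0.001,0,0,0,0,0,0.6],[-0.002,0,0,0,0,0,0.6]],
])

```text
t: 14.85
eef_pos: [585.4, -6.0, 26.3]
ee_rot: [0.721, -0.693, 0.004, 0.002]
force: [1.6, -20.2, 4.4]
gripper_width: 34.1
```

The force jumped to 20 N with the TCP stopped at y = -6, so the loaf end is against the stop. I'll back off, lift, then go to the near side to press it flush with the fence.

servo_tool([
  [[0.02,0,0,0,0,0,0.6],[0.045,0,0,0,0,0,0.6],[0.045,0.02,-0.035,0,0,0.1,0.6],[0.045,0.04,-0.07,0,0,0.22,0.6],[0.045,0.06,-0.1,0,0,0.34,0.5],[0.045,0.085,-0.12,0,0,0.46,0.4],[0.035,0.1,-0.12,0,0,0.58,0.4],[0.015,0.1,-0.12,0,0,0.7,0.4],[-0.005,0.1,-0.12,0,0,0.82,0.4],[-0.025,0.1,-0.12,0,0,0.94,0.4]],
])

```text
t: 15.68
eef_pos: [482.9, 19.5, 145.6]
ee_rot: [-0.327, 0.945, 0.0, 0.001]
force: [0.3, 0.0, 0.5]
gripper_width: 51.2
```

```bash
python3 - <<'E'
from h import *
from cell import *
rel(get_obs(),[496,90,130],.042+np.pi)
c=camera("scene");a=c["pixels"][150:280,290:450,::-1];cv2.imwrite("pics/scene13.png",cv2.resize(a,None,fx=4,fy=4))
W=cloud(c);M=(W[...,2]>55)&(W[...,2]<95)&(W[...,0]>510)&(W[...,0]<645)&(W[...,1]>-30)&(W[...,1]<240)
hsv=cv2.cvtColor(c["pixels"],cv2.COLOR_RGB2HSV);M&=hsv[...,1]>80
print(cv2.minAreaRect(W[M][:,:2].astype(np.float32)))
E
```

```text
t 15.68 now [482.9  19.5 145.6] yaw -2.475 F [0.3 0.  0.5] w 51.2
rel [-0.0538  0.0473  0.0157] [0.0008 0.0016 0.6248]
((584.672607421875, 96.28763580322266), (89.51957702636719, 178.8506622314453), 2.681427001953125)
```

View pics/scene13.png

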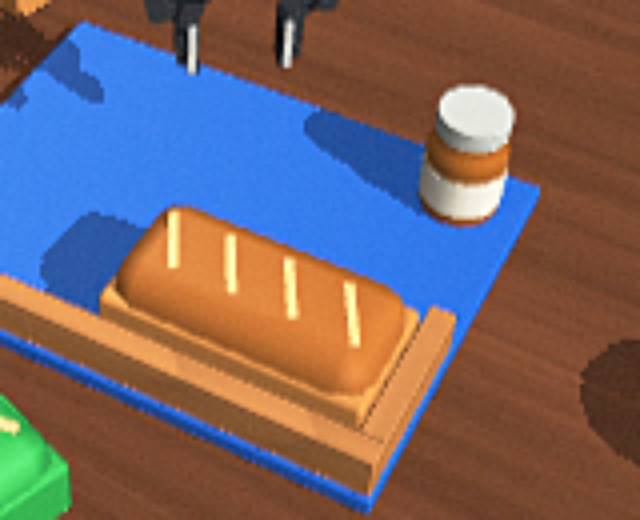

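servo_tool([
  [[-0.01,0.009,0,0,0,0.11,0.4],[-0.02,0.018,0,0,0,0.22,0.4],[-0.03,0.027,0,0,0,0.33,0.4],[-0.04,0.036,0,0,0,0.44,0.4],[-0.054,0.047,0,0,0,0.55,0.4],[-0.054,0.047,0.02,0,0,0.625,0.4],[-0.054,0.047,0.045,0,0,0.625,0.4],[-0.054,0.047,0.06,0,0,0.625,0.4],[-0.054,0.047,0.06,0,0,0.625,0.4]],
])

```text
t: 16.48
eef_pos: [494.0, 88.8, 81.8]
ee_rot: [-0.025, 1.0, -0.0, -0.003]
force: [-0.3, -0.8, -0.4]
gripper_width: 50.9
```

```bash
python3 - <<'E'
from h import *
from cell import *
rel(get_obs(),[496,92,26],.042+np.pi)
c=camera("scene");a=c["pixels"][110:280,290:470,::-1];cv2.imwrite("pics/scene14.png",cv2.resize(a,None,fx=3,fy=3))
E
```

```text
t 16.48 now [494.   88.8  81.8] yaw -3.092 F [-0.3 -0.8 -0.4] w 50.9
rel [-0.0024  0.0031  0.0558] [-0.0003 -0.0054  0.0076]
```

View pics/scene14.png

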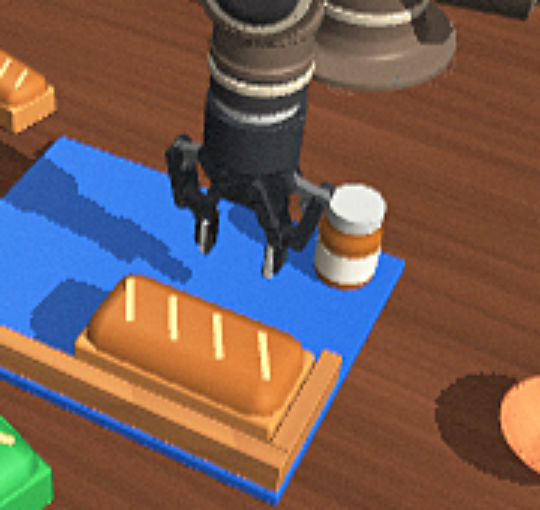

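servo_tool([
  [[0,0,0.02,0,-0.003,0.004,0.4],[-0.003,0,0.04,0,-0.005,0.008,0.4],[-0.006,0,0.055,0,-0.005,0.008,0.4],[-0.012,0,0.055,0,-0.005,0.008,0.4],[-0.018,0,0.055,0,-0.005,0.008,0.4],[-0.023,0,0.055,0,-0.005,0.008,0.4],[-0.027,0,0.055,0,-0.005,0.008,0.4],[-0.03,0,0.055,0,-0.005,0.008,0.4],[-0.032,0,0.055,0,-0.005,0.008,0.4]],
])

```text
t: 17.28
eef_pos: [528.8, 90.1, 31.8]
ee_rot: [-0.02, 1.0, -0.0, 0.003]
force: [-12.7, -1.8, 11.1]
gripper_width: 51.2
```

servo_tool([
  [[-0.001,0,0,0,0,0,0.4],[-0.002,0,0,0,0,0,0.4]],
])

```text
t: 17.45
eef_pos: [528.8, 90.1, 31.5]
ee_rot: [-0.02, 1.0, -0.0, 0.001]
force: [-14.8, -1.2, 11.3]
gripper_width: 51.2
```

servo_tool([
  [[-0.0005,0,0,0,0,0,0.4],[-0.0015,0,0,0,0,0,0.4],[-0.002,0,0,0,0,0,0.4]],
])

```text
t: 17.7
eef_pos: [528.9, 90.0, 31.5]
ee_rot: [-0.02, 1.0, -0.0, -0.0]
force: [-20.2, -0.7, 15.1]
gripper_width: 51.4
```

```bash
python3 - <<'E'
from h import *
from cell import *
rel(get_obs(),[496,92,26],.042+np.pi)
c=camera("scene");a=c["pixels"][150:280,290:450,::-1];cv2.imwrite("pics/scene15.png",cv2.resize(a,None,fx=5,fy=4.6,interpolation=cv2.INTER_CUBIC)[:600])
E
```

```text
t 17.7 now [528.9  90.   31.5] yaw -3.101 F [-20.2  -0.7  15.1] w 51.4
rel [0.0328 0.0033 0.0055] [-0.0005 -0.0005 -0.0011]
```

View pics/scene15.png

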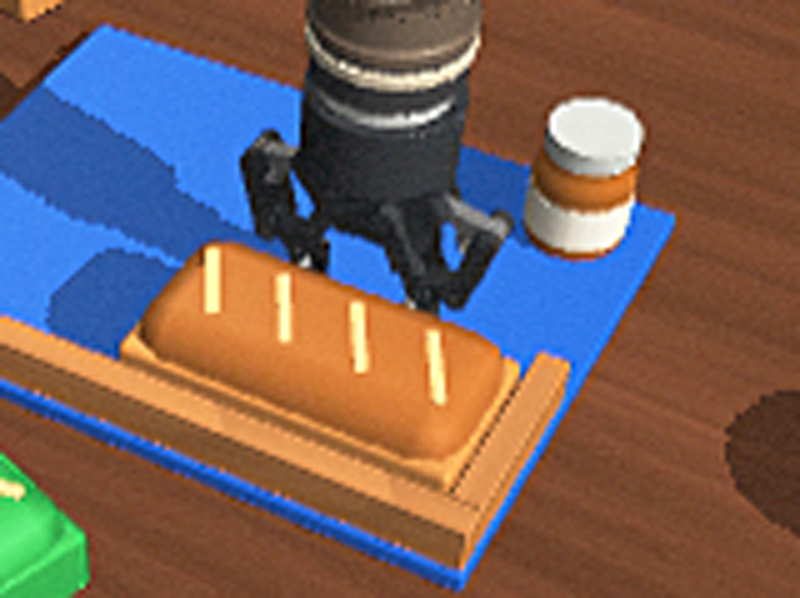

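servo_tool([
  [[0.015,0,0,0,0,0,0.4],[0.035,0,0,0,0,0,0.4],[0.04,-0.01,-0.03,0,0,-0.1,0.5],[0.04,-0.025,-0.065,0,0,-0.22,0.6],[0.04,-0.045,-0.1,0,0,-0.34,0.6],[0.035,-0.065,-0.115,0,0,-0.46,0.6],[0.03,-0.085,-0.115,0,0,-0.58,0.6],[0.02,-0.105,-0.115,0,0,-0.7,0.6],[0.01,-0.12,-0.115,0,0,-0.82,0.6],[0,-0.13,-0.115,0,0,-0.94,0.6]],
])

```text
t: 18.58
eef_pos: [538.7, -41.2, 147.4]
ee_rot: [-0.473, 0.881, -0.003, 0.004]
force: [1.0, 0.1, -0.3]
gripper_width: 34.1
```

```bash
python3 - <<'E'
from h import *
from cell import *
rel(get_obs(),[588,-55,130],-1.529)
c=camera("scene");a=c["pixels"][150:280,290:450,::-1];cv2.imwrite("pics/scene16.png",cv2.resize(a,None,fx=5,fy=4.6,interpolation=cv2.INTER_CUBIC)[:600])
W=cloud(c);M=(W[...,2]>55)&(W[...,2]<95)&(W[...,0]>510)&(W[...,0]<645)&(W[...,1]>-5)&(W[...,1]<240)
hsv=cv2.cvtColor(c["pixels"],cv2.COLOR_RGB2HSV);M&=hsv[...,1]>80
print(cv2.minAreaRect(W[M][:,:2].astype(np.float32)))
E
```

```text
t 18.58 now [538.7 -41.2 147.4] yaw -2.157 F [ 1.   0.1 -0.3] w 34.1
rel [-0.0157 -0.0486  0.0179] [-0.0097  0.0016 -0.6279]
((591.2734375, 97.0916748046875), (88.08211517333984, 180.28076171875), 4.769500255584717)
```

View pics/scene16.png

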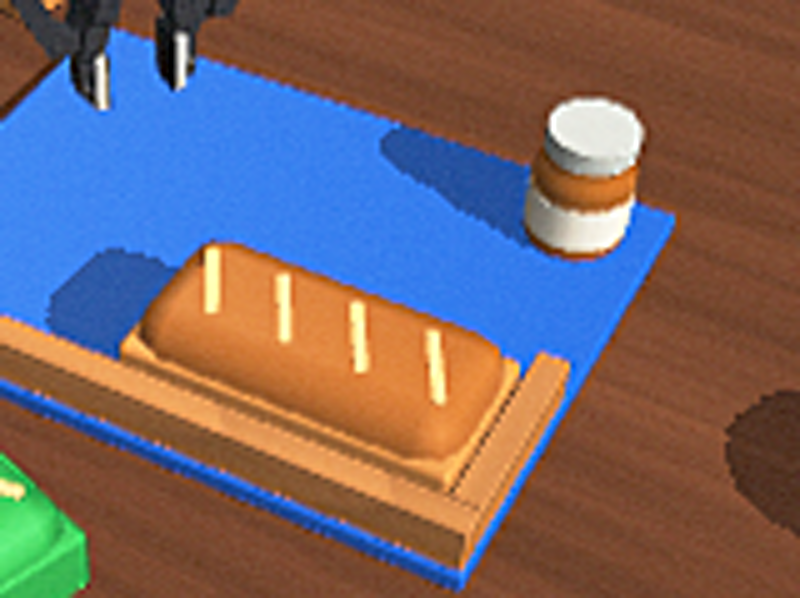

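servo_tool([
  [[-0.003,-0.01,0,-0.002,0,-0.11,0.6],[-0.006,-0.02,0,-0.004,0,-0.22,0.6],[-0.009,-0.03,0,-0.006,0,-0.33,0.6],[-0.012,-0.04,0,-0.008,0,-0.44,0.6],[-0.016,-0.049,0,-0.01,0.002,-0.55,0.6],[-0.016,-0.049,0.03,-0.01,0.002,-0.628,0.6],[-0.016,-0.049,0.065,-0.01,0.002,-0.628,0.6],[-0.016,-0.049,0.095,-0.01,0.002,-0.628,0.6],[-0.016,-0.049,0.11,-0.01,0.002,-0.628,0.6],[-0.016,-0.049,0.115,-0.01,0.002,-0.628,0.6]],
])

```text
t: 19.47
eef_pos: [586.2, -53.3, 28.6]
ee_rot: [0.72, -0.694, -0.003, 0.002]
force: [-0.0, -0.3, 0.8]
gripper_width: 34.1
```

```bash
python3 - <<'E'
from h import *
from cell import *
rel(get_obs(),[588,-12,27],-1.529)
E
```

```text
t 19.47 now [586.2 -53.3  28.6] yaw -1.535 F [-0.  -0.3  0.8] w 34.1
rel [-0.0412 -0.0033  0.0016] [ 0.0072  0.0009 -0.0058]
```

servo_tool([
  [[-0.008,-0.001,0,0.004,0,-0.003,0.6],[-0.016,-0.002,0,0.007,0,-0.006,0.6],[-0.024,-0.003,0,0.007,0,-0.006,0.6],[-0.032,-0.003,0,0.007,0,-0.006,0.6],[-0.037,-0.003,0,0.007,0,-0.006,0.6],[-0.041,-0.003,0,0.007,0,-0.006,0.6],[-0.041,-0.003,0,0.007,0,-0.006,0.6]],
])

```text
t: 20.05
eef_pos: [589.6, -11.6, 32.0]
ee_rot: [0.723, -0.691, 0.002, -0.002]
force: [-0.9, -0.6, -0.2]
gripper_width: 33.9
```

servo_tool([
  [[-0.001,0,0,0,0,0,0.6],[-0.002,0,0,0,0,0,0.6],[-0.003,0,0,0,0,0,0.6],[-0.004,0,0,0,0,0,0.6]],
])

```text
t: 20.38
eef_pos: [589.2, -8.8, 31.3]
ee_rot: [0.722, -0.692, 0.001, -0.002]
force: [0.4, -1.1, -0.6]
gripper_width: 34.4
```

servo_tool([
  [[-0.001,0,0,0,0,0,0.6],[-0.002,0,0,0,0,0,0.6],[-0.003,0,0,0,0,0,0.6]],
])

```text
t: 20.63
eef_pos: [589.2, -5.9, 31.4]
ee_rot: [0.722, -0.692, 0.002, -0.001]
force: [0.5, -2.1, 0.2]
gripper_width: 34.2
```

servo_tool([
  [[-0.001,0,0,0,0,0,0.6],[-0.002,0,0,0,0,0,0.6]],
])

```text
t: 20.8
eef_pos: [589.3, -5.7, 31.4]
ee_rot: [0.722, -0.692, 0.003, 0.0]
force: [0.6, -11.9, -0.0]
gripper_width: 34.0
```

servo_tool([
  [[-0.001,0,0,0,0,0,0.6],[-0.002,0,0,0,0,0,0.6]],
])

```text
t: 20.97
eef_pos: [589.3, -5.8, 31.5]
ee_rot: [0.721, -0.692, 0.005, 0.002]
force: [-0.0, -18.8, -1.0]
gripper_width: 34.0
```

servo_tool([
  [[0.02,0,0,0,0,0,0.6],[0.05,0,0,0,0,0,0.6],[0.06,0.01,-0.03,0,0,0,0.6],[0.06,0.03,-0.065,0,0,0,0.6],[0.06,0.06,-0.1,0,0,0,0.6],[0.06,0.09,-0.135,0,0,0,0.6],[0.07,0.12,-0.16,0,0,0,0.6],[0.085,0.15,-0.17,0,0,0,0.6],[0.1,0.17,-0.17,0,0,0,0.6],[0.11,0.19,-0.17,0,0,0,0.6]],
])

```text
t: 21.8
eef_pos: [402.4, -120.6, 202.3]
ee_rot: [0.722, -0.692, 0.003, -0.002]
force: [0.0, -0.1, 0.3]
gripper_width: 33.9
```

```bash
python3 - <<'E'
from h import *
from cell import *
rel(get_obs(),[588,-55,130],-1.529)
c=camera("scene");t=camera("top")
import pickle;pickle.dump({"scene":c,"top":t},open("v1.pkl","wb"))
cv2.imwrite("pics/scene17.png",cv2.resize(c["pixels"][170:280,300:440,::-1],None,fx=5,fy=5,interpolation=cv2.INTER_CUBIC))
cv2.imwrite("pics/top17.png",cv2.resize(t["pixels"][150:290,170:490,::-1],None,fx=2.5,fy=2.5,interpolation=cv2.INTER_CUBIC))
d0=pickle.load(open("v0.pkl","rb"))
for n,c in (("scene",c),("top",t)):
    W=cloud(c);hsv=cv2.cvtColor(c["pixels"],cv2.COLOR_RGB2HSV)
    M=(W[...,2]>55)&(W[...,2]<95)&(W[...,0]>510)&(W[...,0]<650)&(W[...,1]>-30)&(W[...,1]<240)&(hsv[...,1]>80)
    print(n,cv2.minAreaRect(W[M][:,:2].astype(np.float32)))
    W0=cloud(d0[n])
    for nm,lo,hi,x0,x1,y0,y1 in [("jar",30,110,340,450,90,210),("mill",20,170,380,540,-460,-330),("dish",15,60,400,570,300,470)]:
        r=[]
        for w in (W0,W):
            M=(w[...,2]>lo)&(w[...,2]<hi)&(w[...,0]>x0)&(w[...,0]<x1)&(w[...,1]>y0)&(w[...,1]<y1)
            r.append((np.nanmedian(w[M],0).round(1) if M.sum() else None))
        print(nm,r)
E
```

```text
t 21.8 now [ 402.4 -120.6  202.3] yaw -1.528 F [ 0.  -0.1  0.3] w 33.9
rel [-0.0576 -0.1877  0.0736] [-0.0076 -0.0009  0.0014]
scene ((588.3470458984375, 96.09257507324219), (90.36040496826172, 178.66517639160156), 2.1920056343078613)
jar [array([409.9, 155.1,  75.8]), array([410. , 155.3,  75.8])]
mill [array([ 477.6, -391.7,   87.1]), array([ 477.7, -392. ,   86.1])]
dish [array([459.1, 383.1,  29.4]), array([459.6, 382.4,  29.4])]
top ((588.2295532226562, 94.3971176147461), (105.40751647949219, 181.025634765625), 5.1562604904174805)
jar [array([386.1, 144.6,  97.9]), array([386.2, 144.5,  98.3])]
mill [array([ 458.5, -394.9,  104.8]), array([ 458.6, -395.1,  103.9])]
dish [array([484.4, 389.7,  28.5]), array([484.6, 389.8,  28.7])]
```

View pics/scene17.png

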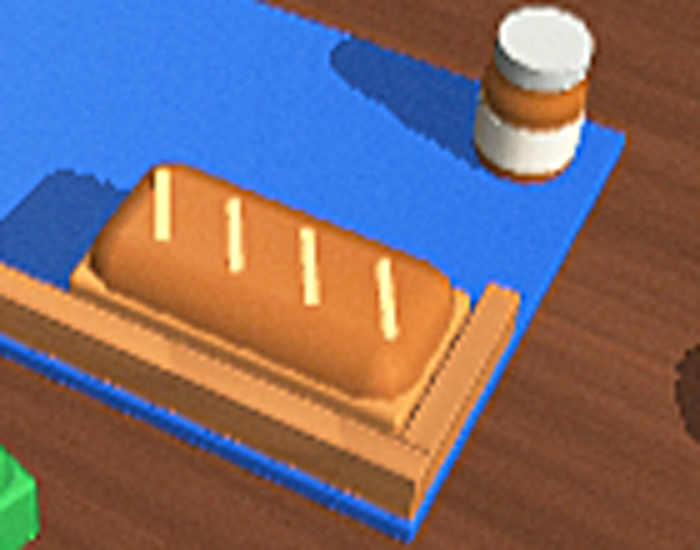

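View pics/top17.png

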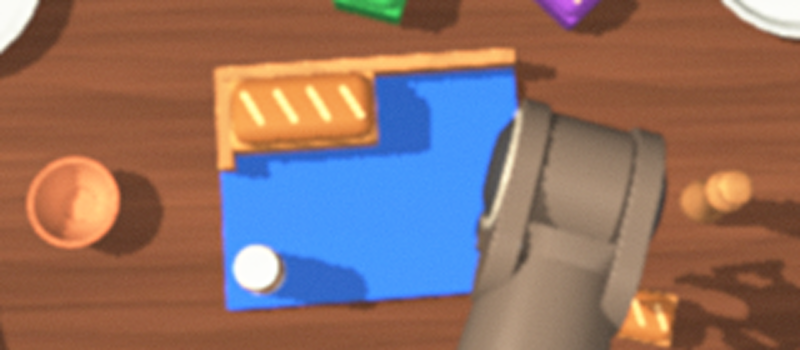

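Both faces took a hard press: about 20 N at the fence and 19 N at the stop, with no further movement. In the views the loaf sits in the corner on its base, and the jar, mill and dish haven't moved. The hand is clear at z = 202, so I'm handing in.

```bash
python3 - <<'E'
from cell import *
o=get_obs();print(o["t"],o["eef_pos"].round(1),o["force"].round(1));print(finish_job())
E
```

```text
21.9 [ 401.  -120.6  201.5] [-0.1 -0.5  1.2]
the job is handed in; nothing more can be done
None
```

I pushed the large brown loaf into the corner with the fingertips and handed the job in at 21.9 s. It lies flush along the fence with its end against the stop, still on its base. I turned it square while pushing it towards the fence, slid it left to the stop, then pressed it once more against each.

**Contact checks:** both final presses stalled with no movement, at about 20 N against the fence and 19 N against the stop. The end press stopped at the same place both times (TCP y about -6 mm).

**Camera checks:** the scene camera puts the loaf's centre at about (588, 96) mm, turned 2.2°. The board is turned about 2.4° and the expected home is about (586, 94) mm, so they agree within the camera error. The jar, mill and dish read within about 1 mm of where they started, and the hand ended about 200 mm up, touching nothing.

**Disagreements:**
- **Final angle:** the top camera's last fit gave 5.2°, but the box it fitted was 105 mm wide where the loaf is 90 mm. It had probably caught some of the fence, so I trusted the scene camera and the contact forces.
- **Board and loaf positions:** the two cameras differed by about 5 mm in x at the start.
- **First approach:** the last joint reached its end of range (3.141 rad against a listed 3.14) before I had touched the loaf, so I turned the hand half a turn and approached again.

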